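# Clear the hub stand, kick its leg down and hold the frame upright

## Robot

A 6-joint arm with a two-finger parallel gripper is mounted at the origin on a cart in front of the work surface, level with it; the furniture and walls round the work are solid. World frame = base frame: x ahead of the robot, y to its left, z up, the work surface at z = 0. Lengths are in mm, angles in degrees, forces in N, time in s.
With the tool pointing down it reaches from about 275 to 875 mm from the base axis. Payload 12.5 kg.
Tool frame: the origin (TCP) lies between the finger pads; the fingertips stand arm.tip_extent ahead of it and the grasp point (between the pads) lies 8 mm behind it (arm.tip_extent is the distance from the TCP to the fingertips, in mm); z points along the fingers, y is the line along which they close (so a half turn about z gives the same grasp; the last joint's range is limited). The gripper opens to 85 mm and grips with 20 to 120 N. Pads are 22 mm wide; open, the fingers measure 114 mm over their backs; the gripper's body (76 mm by 85 mm) begins 54 mm behind the grasp point. The pads swing forward as they close: fully open they stand 13 mm farther back than shut.
Start: joints at [59.324, 20.094, 94.641, -0, 65.266, -4.847], TCP at [239.595, 495.054, 242.29] pointing down, gripper open.
Joint ranges: [-157.81, 157.81], [-45, 120.19], [0.68, 151.7], [-89.99, 269.99], [4.06, 180], [-164.3, 164.3]. Speed limits (degrees/s): [127.2, 127.2, 159.86, 180, 180, 180].

## Interface

Orientations are given as a 3x3 rotation matrix whose columns are the frame's x, y, z axes.
In Python, from plant import read_state, imaging, workorder, arm gives the robot as it stands.
- The arm moves only by the tool jog_arm, never from a script. Its argument "series" is a list of rows, each a list of 3 entries, a list of its own where there are three numbers: the turn, a rotation vector about the world's x, y, z in degrees, then the shift along the world's x, y, z in m, then the finger opening in m, from 0 to 0.0854. In form: [[[wx, wy, wz], [tx, ty, tz], grip], ...]. A call has 1 to 12 rows; each row shifts and turns the commanded pose from where the row before left it; what a row does not reach is not made up. A row lasts 1/10 s, in which the tool goes at most 50 mm and 8.59 degrees, less where a joint would pass 70% of its speed; a pose out of reach is approached as far as the arm can. A call is refused whole if a number of a shift passes 0.05 or a number of a turn 8.59, either way. A call with a gripper value outside its range is refused whole. The fingers move at their own pace and stop on an object; the grip force is fixed at half the most. Time passes only in rows, so rows that do not move let the fingers close. It gives the time, the measured TCP pose, the force, the opening and the grip force at its end, in the units of the state.
- read_state(): the state, without advancing time (a new reading comes with each control period).
- imaging.grab_frame(name): name is "scene" or "top" or "wrist"; returns a dict with "image" (400x640x3 uint8, blue, green, red), "K" (3x3 intrinsics, pixels), "k1" (the pictures are not rectified: a ray, as slopes to the right and down, at radius r is drawn at 1 + k1 r^2 times it, then the intrinsics apply), "T" (4x4, takes a point from camera to world coordinates). Camera axes: x right, y down, z forward; pixel columns grow to the right and rows downward; lengths in mm; the calibration is good to about 2 mm. A picture is of the moment at which its call begins. There is no depth.
- workorder.sign_off(): hands the job in; it is judged then, once.
Trained networks look in a picture, given as the dict that the camera call returned (one of the last four; its "shot" number tells which), for a name from the list of things; names that differ only in an ending like _2 or _b are one class to them, and where a whole thing is asked for, a point or a joint stands for the part that bears it (a point fixed in the world has none). Each returns a list of dicts, best first, with "conf" (0 to 1); they miss things now and then, are a little off and sometimes report something else, mostly with a low value. They report only what shows in the picture. A call takes as long as a camera call.
- imaging.look_for(picture, thing): "at" ([column, row] in pixels, amid what is visible of it).
The state is a dict: "t": time; "joint_pos": joint angles; "qd": joint speeds; "joint_efforts": joint torques, N m; "position": TCP position; "eef_rot": TCP orientation; "contact_force": force on the tool from outside, world axes, zero at the start; "wrist_torque": the same for the moment, N m; "finger_gap": opening from 0.0 (shut) to 1.0 (fully open); "gripper_force": force on a finger pad.
Only numpy, scipy, OpenCV 4.12 (cv2) and the standard library are available. Lean on these libraries where they do the work, as an engineer would, in place of code of your own. Each camera call takes 0.05 s, during which the arm holds its last target. There are 200 camera calls.

## Task

Get the hub stand ready for measuring: first stand the eyepiece loupe, which is in the way of the kickstand's foot, upright in the open drawer. Then, while the frame still leans back on its stops, push the kickstand down over its centre until it snaps to its lower stop, and after that take the frame by its top tube, bring it upright and finish while still gripping it there, since it tips over if let go. Leave the other things on the bench and on the drawer unit where they are.

Things in the scene. Friction and masses are not known exactly. Their poses are not given: they have to be found in the camera images.
- stand: Hub stand, fixed to the bench: bare metal base plate 195 x 210 x 8 mm carrying a tipping frame. Origin on the bench under the middle of the frame's tip axis. Its x axis points away from the robot (the frame leans to +x; the kickstand lies on the -x side), y to the left, along the tip axis, z up; plate x -125 to +70, y -105 to +105 mm. The tip axis lies 30 mm above the bench.
- frame (a joint): Tipping of the frame about its tip axis, rad: 0 = upright, positive = leaning away from the robot; range -0.12 to 0.30. It starts leaning on the rear stops at 0.30, and falls one way or the other when let go upright. Weight about 1.4 kg, some 2 N sideways at the top tube holds it at 0.30. Aluminium arch 150 mm wide, with a steel hub (60 mm flanges, axle across the frame) at half height.
- frame_grip (a point): Middle of the frame's round horizontal top tube: 20 mm diameter, straight for 110 mm along the stand's y, 210 mm from the tip axis. 35 mm of free space below the tube before the hub flange. Grip across the tube, from above. The position moves with the frame.
- kickstand (a joint): Kickstand angle, rad: 0 = folded (leg level, pointing along the stand's +y), 1.6 = fully down against its stop. Over-centre spring: below about 0.8 it springs back to 0, past that it snaps to 1.6 by itself. About 2 N on the foot moves it.
- kick_foot (a point): Middle of the kickstand's black rubber foot, a round bar 18 mm thick and 50 mm long, lying along the frame's x axis. 80 mm from the kickstand's turning axis and about 100 mm off the frame's plane on the robot's side. When folded it juts out free and can be pushed down from above; it swings down and towards the stand's -y round the pivot.
- kick_pivot (a point): Point on the kickstand's turning axis, on the frame 80 mm from the tip axis; the axis runs along the frame's own x axis (the stand's x tilted with the frame).
- loupe_mid (a point): Black eyepiece loupe, a round stand magnifier: 38 mm diameter, 35 mm tall, 60 g, standing upright on the base plate's front part; the point is its centre, half-way up, its z axis along the loupe.
- drawer_in (a point): Point on the inner floor of the open drawer, in the middle of the part that is open from above (79 to 94 mm in x, 148 mm in y). Axes as the unit's: x away from the robot, y left, z up. From the point the front wall is 41 mm away in -x and the cabinet's edge 37 to 53 mm in +x. The floor is 22 mm above the bench.
- unit: Low grey drawer unit, 160 x 190 x 80 mm, fixed; origin on the bench under its centre, its drawer pulled out towards -x (the robot). The drawer's side walls stand 36 mm over its floor, its front panel 47 mm, with a bar handle in front; it slides if pushed with more than 1 N.
- test_block: Bystander: flat steel disc 60 x 10 mm on top of the drawer unit; origin under its centre.
- sample_bar: Bystander: round steel bar 85 mm long, 23 mm thick, lying between stand and drawer unit; origin under its centre.
- weight: Bystander: brass knob weight 44 mm, 36 mm high, left of the stand; origin under its centre.

How it is judged (in metres and radians):
On the way, in this order (a step that is already met when the one before it is completed fails the run):
1. the loupe stands in the open drawer, let go (x of loupe_mid in the frame of drawer_in between -0.045 and 0.075 m and y of loupe_mid in the frame of drawer_in between -0.065 and 0.065 m and z of loupe_mid in the frame of drawer_in between 0.005 and 0.028 m and angle between loupe_mid's own z axis and vertical below 0.2 rad and contact force between the fingers and loupe below 0.05 N), for 0.2 s.
2. the kickstand is fully down, with the frame still leaning back on its stops (value of joint kickstand above 1.5 rad and value of joint frame above 0.25 rad), for 0.2 s.
3. the fingers hold the frame upright (value of joint frame between -0.06 and 0.06 rad and contact force between the fingers and stand above 2 N), for 0.3 s.
At the end, for the whole second after the job is handed in: The program ends while the fingers hold the frame (at least 2 N of contact) upright within 0.06 rad and still; the kickstand is down against its stop (over 1.5 rad); the loupe stands upright (within 0.2 rad) on the drawer's floor, let go (all of step 1 and all of step 3 and value of joint kickstand above 1.5 rad and velocity of joint frame between -0.1 and 0.1 rad/s); the arm keeps its last pose, push and grip.
It fails at once if the test block is moved by more than 20 mm (distance of test_block from where it was at the start of the episode above 0.02 m).
It fails at once if the sample bar is moved by more than 20 mm (distance of sample_bar from where it was at the start of the episode above 0.02 m).
It fails at once if the weight is moved by more than 20 mm (distance of weight from where it was at the start of the episode above 0.02 m).
It also fails if it takes over 64 s, if anything falls off the work surface, if the arm or the gripper's body presses on something with over 40 N, if the wrist force passes 120 N, or if a joint passes its speed limit or range.

## Working session

There is one attempt and no reset: what is moved stays moved. The work goes in short steps, Python scripts to look and compute and a tool call to move; the robot and the scene stay as the last step left them, time stands still between calls to the robot, and variables do not carry over. Pictures are saved under pics/ and viewed, at most 10 in all, crops included, and the job is handed in when it is done.

Besides the shell and the picture viewer there is one more tool, called after "Emit:" as a command line: name --argument value ..., lists and objects as JSON in quotes. jog_arm: Moves the arm, as the interface text tells. Its arguments: {"type":"object","properties":{"series":{"type":"array","items":{"type":"array"}}},"required":["series"]}

```bash
mkdir -p pics; cat > h.py <<'E'
import numpy as np, cv2
from plant import read_state, imaging, workorder, arm
def ray(p,uv):
    K=p["K"];d=np.array([(uv[0]-K[0][2])/K[0][0],(uv[1]-K[1][2])/K[1][1]])
    s=d.copy()
    for _ in range(20): s=d/(1+p["k1"]*(s@s))
    T=np.array(p["T"]);v=T[:3,:3]@np.array([s[0],s[1],1]);return T[:3,3],v
def atz(p,uv,z):
    o,v=ray(p,uv);return o+v*(z-o[2])/v[2]
def proj(p,X):
    T=np.array(p["T"]);c=T[:3,:3].T@(np.array(X,float)-T[:3,3]);s=c[:2]/c[2];s=s*(1+p["k1"]*(s@s));K=p["K"]
    return [K[0][0]*s[0]+K[0][2],K[1][1]*s[1]+K[1][2]]
def tri(rs):
    A=0;b=0
    for o,v in rs:
        v=v/np.linalg.norm(v);P=np.eye(3)-np.outer(v,v);A=A+P;b=b+P@o
    return np.linalg.solve(A,b)
E
python3 - <<'E'
from h import *
np.set_printoptions(precision=1,suppress=True)
print(arm.tip_extent, read_state())
ps={}
for n in ["scene","top"]:
    p=imaging.grab_frame(n);ps[n]=p;cv2.imwrite(f"pics/{n}0.png",p["image"])
    print(n,np.array(p["T"])[:3,3])
hz=dict(stand=8,frame_grip=230,kick_foot=110,kick_pivot=110,loupe_mid=25,drawer_in=22,unit=80,test_block=90,sample_bar=12,weight=36)
for t,z in hz.items():
    r=[]
    for n,p in ps.items():
        l=imaging.look_for(p,t)[:2]
        for d in l: print(t,n,np.round(d["at"],1),round(d["conf"],2),atz(p,d["at"],z))
        if l:r.append(ray(p,l[0]["at"]))
    if len(r)==2: print("   tri",tri(r))
E
```

```text
11.0 {'t': 0.0, 'joint_pos': array([59.3, 20.1, 94.7,  0. , 65.3, -4.8]), 'qd': array([-0.1,  0. ,  0.2, -0. ,  0. , -0. ]), 'joint_efforts': array([ -0. , -50.6, -29.1,  -0. ,   0. ,  -0. ]), 'position': array([239.4, 494.8, 241.8]), 'eef_rot': array([[-0.9,  0.4, -0. ],
       [ 0.4,  0.9, -0. ],
       [ 0. , -0. , -1. ]]), 'contact_force': array([-0.8,  1.1,  0.4]), 'wrist_torque': array([ 0., -0., -0.]), 'gripper_force': 0.0, 'finger_gap': 1.0011064067144502}
scene [-103.1 1264.6  786.8]
top [ 363.4   39.5 1185.9]
stand scene [295.  236.6] 0.87 [629.8  85.5   8. ]
stand top [288.3 202.2] 0.61 [590.6 149.8   8. ]
   tri [586.4 147.7  49.3]
frame_grip scene [286.6 212.3] 0.81 [515.5 311.  230. ]
frame_grip top [292.2 180.7] 0.97 [603.8 126.6 230. ]
   tri [629.4 135.8 127.7]
kick_foot scene [294.  226.9] 0.63 [570.  186.1 110. ]
kick_foot top [262.  199.2] 0.81 [570.6 215.  110. ]
   tri [562.  209.9 124.8]
kick_pivot scene [287.1 206.4] 0.59 [672.8  63.8 110. ]
kick_pivot top [290.  179.5] 0.6 [636.7 144.2 110. ]
   tri [624.9 139.6 152.8]
loupe_mid scene [318.1 259.9] 0.67 [469.7 207.1  25. ]
loupe_mid top [269.9 230. ] 0.39 [496.7 191.6  25. ]
   tri [489.6 189.6  11.3]
drawer_in scene [373.1 199. ] 0.64 [ 492.3 -321.4   22. ]
drawer_in top [416.  242.7] 0.95 [ 510.9 -246.3   22. ]
   tri [ 486.4 -244.8   56.3]
unit scene [323.2 202. ] 0.92 [605.4 -87.1  80. ]
unit top [418.  219.8] 0.94 [ 569.9 -233.3   80. ]
   tri [ 625.8 -229.2   13.9]
test_block top [416.  189.8] 0.88 [ 654.9 -219.3   90. ]
sample_bar scene [326.6 221.2] 0.59 [580.8 -68.1  12. ]
sample_bar scene [373.9 198.8] 0.59 [ 497.8 -345.6   12. ]
sample_bar top [363.2 207.4] 0.46 [601. -80.  12.]
   tri [596.4 -83.5   2.5]
weight scene [276.9 308.4] 0.76 [444.9 485.8  36. ]
weight top [183.5 228.9] 0.68 [466.8 448.2  36. ]
weight top [419.5 218.7] 0.39 [ 582.  -248.4   36. ]
   tri [467.5 457.2   8.1]
```

```bash
python3 -c "
import cv2
a=cv2.imread('pics/top0.png')[140:290,140:460];cv2.imwrite('pics/top0c.png',cv2.resize(a,(800,375),interpolation=cv2.INTER_CUBIC))
a=cv2.imread('pics/scene0.png')[150:340,200:440];cv2.imwrite('pics/scene0c.png',cv2.resize(a,(720,570),interpolation=cv2.INTER_CUBIC))"
```

```text
(no output)
```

View pics/top0c.png

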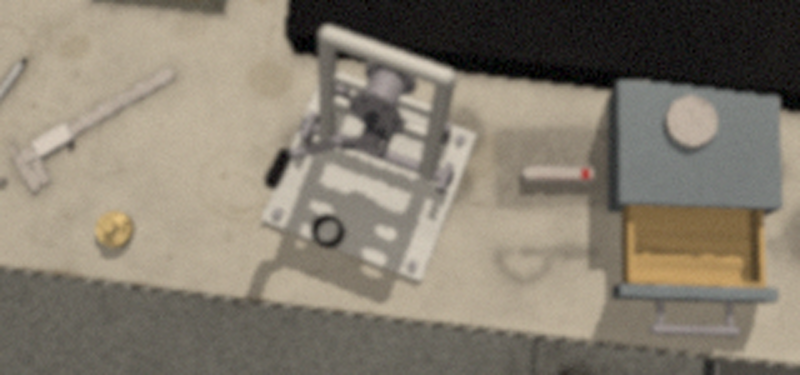

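View pics/scene0c.png

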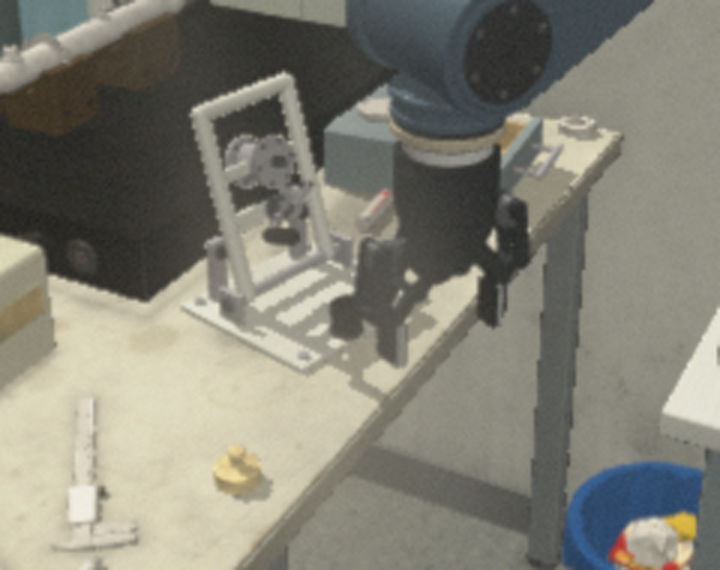

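The top crop shows the loupe ring at (328,231), the black foot at (278,168), the top tube from (325,32) to (448,75), and plate corners at (268,222), (418,280) and (472,130). The drawer opening spans about (628–762, 207–287). In the scene crop, the foot is at (283,237) and the loupe is at (345,317).

```bash
python3 - <<'E'
from h import *
np.set_printoptions(precision=1,suppress=True)
p=imaging.grab_frame("top");s=imaging.grab_frame("scene")
f=lambda u,v:(140+u/2.5,140+v/2.5)
g=lambda u,v:(200+u/3,150+v/3)
FL,FR,RR=[atz(p,f(*c),8) for c in [(265,222),(418,280),(474,130)]]
print(FL,FR,RR,np.linalg.norm(FL-FR),np.linalg.norm(FR-RR))
yaw=np.degrees(np.arctan2(*( (FL-FR)[[1,0]])))-90; yaw2=np.degrees(np.arctan2(*((RR-FR)[[1,0]])));print(yaw,yaw2)
tl,tr=[atz(p,f(*c),30+210*np.cos(.3)+10) for c in [(325,34),(448,75)]]
print("tube",tl,tr,(tl+tr)/2,np.degrees(np.arctan2(tl[1]-tr[1],tl[0]-tr[0]))-90)
print("loupe top",atz(p,f(328,231),43), atz(s,g(345,301),43),atz(s,g(345,317),25))
print("foot",tri([ray(p,f(278,168)),ray(s,g(283,237))]), atz(p,f(278,168),130))
for c,z in [((628,285),58),((762,285),58),((626,207),58),((765,207),58),((612,205),80),((780,208),80),((617,80),80),((617,292),69),((776,296),69),((692,122),90)]: print("unit",c,atz(p,f(*c),z))
for c in [(525,174),(592,174)]: print("bar",atz(p,f(*c),12))
c=(FL+RR)/2
for a in [np.radians(yaw2)]:
  R=np.array([[np.cos(a),-np.sin(a)],[np.sin(a),np.cos(a)]]);o=c[:2]-R@[-27.5,0]
  print("origin",o)
  x,z=-100,80
  for y in (80,):
    th=.3
    X=np.array([x*np.cos(th)+z*np.sin(th),y]); print("foot model", o+R@X, 30-x*np.sin(th)+z*np.cos(th)); 
    print("tube model",o+R@[210*np.sin(th),0])
E
```

```text
[493.4 266.7   8. ] [446.4  73.3   8. ] [637.7  27.3   8. ] 198.97024241319608 196.6706961799135
-13.647381331361771 -13.516213922043187
tube [664.9 191.1 240.6] [636.7  62.  240.6] [650.8 126.5 240.6] -12.333356888485753
loupe top [488.  184.4  43. ] [492.4 186.1  43. ] [490.8 189.3  25. ]
foot [538.9 236.7 134.5] [540.9 238.1 130. ]
unit (628, 285) [ 465.7 -168.4   58. ]
unit (762, 285) [ 483.4 -323.4   58. ]
unit (626, 207) [ 555.6 -158.6   58. ]
unit (765, 207) [ 574.8 -321.9   58. ]
unit (612, 205) [ 552.3 -138.6   80. ]
unit (780, 208) [ 571.6 -332.4   80. ]
unit (617, 80) [ 701.  -132.3   80. ]
unit (617, 292) [ 455.3 -154.5   69. ]
unit (776, 296) [ 471.5 -336.8   69. ]
unit (692, 122) [ 658.2 -221.4   90. ]
bar [589.4 -40.6  12. ]
bar [ 599.2 -122.    12. ]
origin [592.3 140.6]
foot model [541.1 235.2] 135.97893979618243
tube model [652.6 126.1]
```

Emit:
jog_arm --series '[[[0,0,6.15],[0.012,-0.026,0],0.06],[[0,0,6.15],[0.02,-0.03,0],0.06],[[0,0,0],[0.025,-0.03,0],0.06],[[0,0,0],[0.025,-0.03,0],0.06],[[0,0,0],[0.025,-0.03,0],0.06],[[0,0,0],[0.025,-0.03,0],0.06],[[0,0,0],[0.025,-0.03,0],0.06],[[0,0,0],[0.025,-0.03,-0.01],0.06],[[-1.75,-7.3,0],[0.025,-0.03,-0.01],0.06],[[-1.75,-7.3,0],[0.02,-0.022,-0.01],0.06],[[0,0,0],[0.01,-0.02,-0.012],0.06],[[0,0,0],[0,0,0],0.06]]'

```text
t: 2.4
position: [476.4, 185.3, 199.1]
eef_rot: [[-0.939, 0.236, 0.25], [0.227, 0.972, -0.062], [-0.257, -0.001, -0.966]]
contact_force: [-0.5, -0.1, 1.0]
finger_gap: 0.702
gripper_force: 0.0
```

```bash
python3 - <<'E'
from h import *
np.set_printoptions(precision=3,suppress=True)
s=read_state();print(s["t"],s["position"],s["eef_rot"],s["finger_gap"])
for n in ["wrist","scene"]:
  p=imaging.grab_frame(n);cv2.imwrite(f"pics/{n}1.png",p["image"])
  for t,z in (("loupe_mid",25),("kick_foot",136)):
    for d in imaging.look_for(p,t)[:2]: print(n,t,d,atz(p,d["at"],z))
E
```

```text
2.4 [476.403 185.298 199.063] [[-0.939  0.236  0.25 ]
 [ 0.227  0.972 -0.062]
 [-0.257 -0.001 -0.966]] 0.7019713471036727
wrist loupe_mid {'at': [320.8, 161.6], 'conf': 0.89} [495.997 181.167  25.   ]
wrist loupe_mid {'at': [72.7, 345.6], 'conf': 0.65} [ 742.318 -345.784   25.   ]
wrist kick_foot {'at': [356.4, 280.6], 'conf': 0.75} [560.333 196.666 136.   ]
wrist kick_foot {'at': [33.1, 252.6], 'conf': 0.29} [468.934 -61.294 136.   ]
scene loupe_mid {'at': [317.8, 257.6], 'conf': 0.59} [477.138 195.439  25.   ]
scene kick_foot {'at': [295.3, 225.8], 'conf': 0.48} [544.297 219.326 136.   ]
```

View pics/wrist1.png

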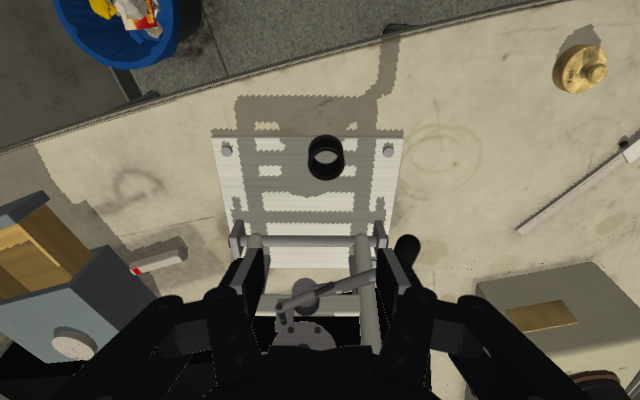

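The wrist view shows the loupe's top ring at about (325,151) and its body centre at about (325,160). The plate's front corners are at (213,131) and (403,131), and the foot is at (405,247).

```bash
python3 - <<'E'
from h import *
np.set_printoptions(precision=1,suppress=True)
p=imaging.grab_frame("wrist")
print(atz(p,(325,150.5),43),atz(p,(325,160),25))
a,b=atz(p,(213,131),8),atz(p,(403,131),8);print(a,b,np.linalg.norm(a-b))
print(atz(p,(405,247),136))
E
```

```text
[478.9 192.3  43. ] [496.7 188.5  25. ]
[443.1  78.1   8. ] [490.6 275.6   8. ] 203.13321241442958
[534.3 242.8 136. ]
```

Emit:
jog_arm --series '[[[0,0,0],[0.0125,0.002,-0.03],0.06],[[0,0,0],[0,0,-0.04],0.06],[[0,0,0],[0,0,-0.04],0.06],[[0,0,0],[0,0,-0.03],0.06],[[0,0,0],[0,0,-0.02],0.06],[[0,0,0],[0,0,-0.012],0.06],[[0,0,0],[0,0,0],0.06]]'

```text
t: 3.45
position: [488.6, 189.1, 27.3]
eef_rot: [[-0.94, 0.234, 0.25], [0.225, 0.972, -0.061], [-0.258, -0.001, -0.966]]
contact_force: [-1.3, -0.6, 0.5]
finger_gap: 0.703
gripper_force: 0.0
```

Emit:
jog_arm --series '[[[0,0,0],[0,0,0],0.04],[[0,0,0],[0,0,0],0.03],[[0,0,0],[0,0,0],0.03],[[0,0,0],[0,0,0],0.03],[[0,0,0],[0,0,0],0.03]]'

```text
t: 3.95
position: [489.8, 189.4, 29.7]
eef_rot: [[-0.938, 0.234, 0.254], [0.226, 0.972, -0.06], [-0.261, 0.001, -0.965]]
contact_force: [-2.7, 0.2, 7.5]
finger_gap: 0.419
gripper_force: 59.8
```

Emit:
jog_arm --series '[[[0,0,0],[0,0,0.01],0.03],[[0,0,0],[0,0,0.02],0.03],[[0,0,0],[0,0,0.04],0.03],[[0,0,0],[0,0,0.04],0.03],[[0,0,0],[0,0,0.04],0.03],[[1.75,7.3,0],[0,0,0.04],0.03],[[1.75,7.3,0],[0,0,0.02],0.03],[[0,0,0],[0,0,0],0.03]]'

```text
t: 4.75
position: [491.4, 189.1, 241.6]
eef_rot: [[-0.972, 0.235, 0.006], [0.235, 0.972, 0.003], [-0.006, 0.004, -1.0]]
contact_force: [-0.7, 0.2, -1.1]
finger_gap: 0.417
gripper_force: 59.9
```

```bash
python3 - <<'E'
from h import *
s=read_state();print(s["t"],s["position"],s["eef_rot"][:,2],s["finger_gap"],s["gripper_force"])
a=imaging.grab_frame("wrist")["image"];b=imaging.grab_frame("scene")["image"][130:330,220:460]
cv2.imwrite("pics/j2.png",np.hstack([cv2.resize(a[150:,170:500],(400,303)),cv2.resize(b,(364,303))]))
E
```

```text
4.75 [491.3739629  189.07292876 241.59149348] [ 0.00635293  0.00251869 -0.99997665] 0.41746984933142445 59.858463406562805
```

View pics/j2.png

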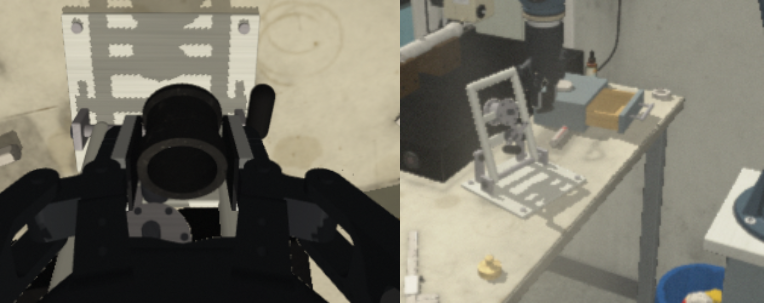

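The loupe is held between the pads, with its ring at (180,165). The tool was tilted 15° at the grasp, so I'll restore that tilt about the drawer's y axis before placing.

Emit:
jog_arm --series '[[[0,0,6.2],[0,-0.03,0],0.03],[[0,0,6.2],[0,-0.04,0],0.03],[[0,0,6.2],[0,-0.04,0],0.03],[[0,0,0],[0,-0.04,0],0.03],[[0,0,0],[0,-0.04,0],0.03],[[0,0,0],[0,-0.04,0],0.03],[[0.65,-7.4,0],[0,-0.04,0],0.03],[[0.65,-7.4,0],[0,-0.04,0],0.03],[[0,0,0],[0.01,-0.04,-0.02],0.03],[[0,0,0],[0.01,-0.04,-0.03],0.03],[[0,0,0],[0,-0.04,-0.04],0.03],[[0,0,0],[0,0,0],0.03]]'

```text
t: 6.05
position: [506.2, -237.0, 146.8]
eef_rot: [[-0.964, -0.085, 0.252], [-0.082, 0.996, 0.024], [-0.254, 0.002, -0.967]]
contact_force: [-0.5, 0.8, -0.1]
finger_gap: 0.416
gripper_force: 60.3
```

```bash
python3 - <<'E'
from h import *
np.set_printoptions(precision=3,suppress=True)
s=read_state();print(s["t"],s["position"],s["eef_rot"],s["finger_gap"],s["gripper_force"])
p=imaging.grab_frame("wrist");print(p["shot"]);cv2.imwrite("pics/w3.png",p["image"])
for t,z in (("drawer_in",22),("loupe_mid",100),("test_block",90)): print([ (d["at"],d["conf"],atz(p,d["at"],z)) for d in imaging.look_for(p,t)[:1]])
E
```

```text
6.05 [ 506.151 -236.966  146.831] [[-0.964 -0.085  0.252]
 [-0.082  0.996  0.024]
 [-0.254  0.002 -0.967]] 0.4160294319707855 60.276732444763184
10
[([302.7, 161.9], 0.88, array([ 504.651, -252.082,   22.   ]))]
[([315.2, 267.3], 0.56, array([ 552.696, -236.496,  100.   ]))]
[([322.2, 330.4], 0.84, array([ 644.832, -222.904,   90.   ]))]
```

View pics/w3.png

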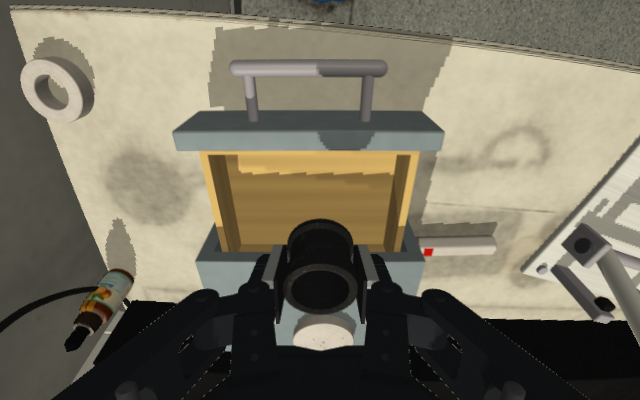

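The drawer opening shows the front panel's inner edge at row 150 and side walls at columns 210–235 and 395–412. The cabinet edge is at row 255 and the loupe is hanging at (320,260).

```bash
python3 - <<'E'
from h import *
np.set_printoptions(precision=1,suppress=True)
p=imaging.grab_frame("wrist")
for c,z in [((205,151),69),((418,151),69),((197,258),80),((425,258),80),((210,155),58),((410,155),58),((225,250),58),((402,250),58),((230,176),22),((393,176),22),((238,250),22),((388,250),22)]: print(c,z,atz(p,c,z))
E
```

```text
(205, 151) 69 [ 486.9 -318.7   69. ]
(418, 151) 69 [ 473.3 -168.4   69. ]
(197, 258) 80 [ 581.3 -333.7   80. ]
(425, 258) 80 [ 563.4 -140.4   80. ]
(210, 155) 58 [ 494.8 -319.6   58. ]
(410, 155) 58 [ 481.3 -169.2   58. ]
(225, 250) 58 [ 590.3 -316.5   58. ]
(402, 250) 58 [ 575.2 -152.3   58. ]
(230, 176) 22 [ 531.3 -316.6   22. ]
(393, 176) 22 [ 517.7 -166.4   22. ]
(238, 250) 22 [ 622.7 -315.    22. ]
(388, 250) 22 [ 607.6 -151.3   22. ]
```

Emit:
jog_arm --series '[[[0,0,0],[0.014,-0.005,-0.02],0.03],[[0,0,0],[0,0,-0.03],0.03],[[0,0,0],[0,0,-0.025],0.03],[[0,0,0],[0,0,-0.015],0.03],[[0,0,0],[0,0,-0.01],0.03],[[0,0,0],[0,0,0],0.03]]'

```text
t: 6.9
position: [523.0, -240.2, 52.2]
eef_rot: [[-0.962, -0.088, 0.258], [-0.085, 0.996, 0.023], [-0.259, -0.0, -0.966]]
contact_force: [0.3, -0.7, -0.4]
finger_gap: 0.417
gripper_force: 60.3
```

Emit:
jog_arm --series '[[[0,0,0],[0,0,-0.002],0.03],[[0,0,0],[0,0,0],0.03]]'

```text
t: 7.1
position: [523.4, -240.8, 51.3]
eef_rot: [[-0.962, -0.088, 0.26], [-0.085, 0.996, 0.021], [-0.261, -0.002, -0.965]]
contact_force: [-0.1, 0.8, -0.6]
finger_gap: 0.423
gripper_force: 60.3
```

Emit:
jog_arm --series '[[[0,0,0],[0,0,-0.003],0.03],[[0,0,0],[0,0,-0.002],0.03],[[0,0,0],[0,0,0],0.03]]'

```text
t: 7.4
position: [522.9, -240.6, 45.3]
eef_rot: [[-0.962, -0.088, 0.259], [-0.085, 0.996, 0.022], [-0.26, -0.001, -0.966]]
contact_force: [0.2, -0.0, -0.1]
finger_gap: 0.417
gripper_force: 60.3
```

Emit:
jog_arm --series '[[[0,0,0],[0,0,-0.0015],0.03],[[0,0,0],[0,0,0],0.03]]'

```text
t: 7.6
position: [523.0, -240.7, 43.9]
eef_rot: [[-0.962, -0.088, 0.259], [-0.085, 0.996, 0.022], [-0.26, -0.001, -0.966]]
contact_force: [0.8, 0.3, -0.4]
finger_gap: 0.418
gripper_force: 60.3
```

Emit:
jog_arm --series '[[[0,0,0],[0,0,-0.001],0.03],[[0,0,0],[0,0,0],0.03]]'

```text
t: 7.8
position: [523.6, -240.7, 43.7]
eef_rot: [[-0.962, -0.088, 0.26], [-0.085, 0.996, 0.022], [-0.261, -0.001, -0.965]]
contact_force: [0.5, 2.9, 7.0]
finger_gap: 0.416
gripper_force: 61.1
```

Emit:
jog_arm --series '[[[0,0,0],[0,0,0],0.04],[[0,0,0],[0,0,0],0.05],[[0,0,0],[0,0,0],0.06],[[0,0,0],[0,0,0.01],0.06],[[0,0,0],[0,0,0.03],0.06],[[0,0,0],[0,0,0.04],0.06],[[0,0,0],[0,0,0.04],0.06],[[0,0,0],[0,0,0.04],0.06],[[0,0,0],[0,0,0.04],0.06],[[-0.65,7.4,0],[0,0,0.04],0.05],[[-0.65,7.4,0],[0,0,0],0.04],[[0,0,0],[0,0,0],0.03]]'

```text
t: 9.0
position: [524.3, -240.5, 284.4]
eef_rot: [[-0.996, -0.089, 0.003], [-0.089, 0.996, -0.002], [-0.003, -0.003, -1.0]]
contact_force: [-0.2, -0.0, -1.4]
finger_gap: 0.354
gripper_force: 0.0
```

```bash
python3 - <<'E'
from h import *
np.set_printoptions(precision=3,suppress=True)
s=read_state();print(s["t"],s["position"],s["eef_rot"],s["finger_gap"],s["joint_pos"])
p=imaging.grab_frame("wrist")
print([ (d["at"],d["conf"],atz(p,d["at"],40)) for d in imaging.look_for(p,"loupe_mid")[:2]])
t=imaging.grab_frame("top");print([ (d["at"],d["conf"],atz(t,d["at"],40)) for d in imaging.look_for(t,"loupe_mid")[:2]])
cv2.imwrite("pics/w4.png",p["image"])
E
```

```text
9.0 [ 524.29  -240.512  284.417] [[-0.996 -0.089  0.003]
 [-0.089  0.996 -0.002]
 [-0.003 -0.003 -1.   ]] 0.3536144985912447 [ -29.256   20.574   87.797   -0.025   71.392 -124.351]
[([316.7, 177.4], 0.94, array([ 532.879, -245.029,   40.   ]))]
[([419.3, 238.7], 0.7, array([ 521.56 , -250.792,   40.   ]))]
```

View pics/w4.png

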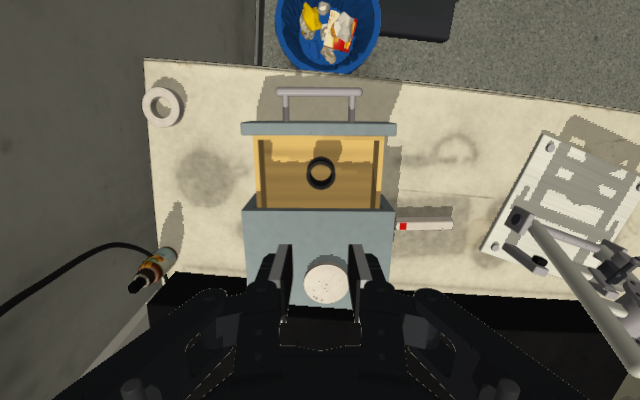

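The loupe stands upright in the drawer at (320,173), let go. Next is the kickstand, with closed fingers.

Emit:
jog_arm --series '[[[0,0,-6.2],[-0.02,0.03,0],0.0],[[0,0,-6.2],[-0.02,0.04,0],0.0],[[0,0,-6.2],[-0.01,0.04,0],0.0],[[0,0,0],[0,0.04,0],0.0],[[0,0,0],[0,0.04,0],0.0],[[0,0,0],[0,0.04,0],0.0],[[0,0,0],[0,0.045,0],0.0],[[0,0,0],[0,0.045,0],0.0],[[0,0,0],[0,0.045,0],0.0],[[0,0,0],[0.015,0.045,0],0.0],[[0,0,0],[0.025,0.04,-0.02],0.0],[[0,0,0],[0.025,0.03,-0.04],0.0]]'

```text
t: 10.4
position: [535.9, 237.7, 228.7]
eef_rot: [[-0.972, 0.233, 0.008], [0.233, 0.972, 0.002], [-0.008, 0.004, -1.0]]
contact_force: [0.5, -0.4, 1.2]
finger_gap: -0.003
gripper_force: 0.0
```

```bash
python3 - <<'E'
from h import *
np.set_printoptions(precision=3,suppress=True)
p=imaging.grab_frame("wrist");q=imaging.grab_frame("scene")
s=read_state();print(s["t"],s["position"],s["eef_rot"],s["finger_gap"],s["joint_pos"])
print([ (d["at"],d["conf"],atz(p,d["at"],136)) for d in imaging.look_for(p,"kick_foot")[:2]])
print([ (d["at"],d["conf"],atz(q,d["at"],136)) for d in imaging.look_for(q,"kick_foot")[:2]])
print("pred foot",proj(p,[541,236,136]))
cv2.imwrite("pics/w5.png",np.hstack([p["image"][100:,170:],cv2.resize(q["image"][150:330,220:400],(300,300))]) if 0 else p["image"])
E
```

```text
10.5 [533.699 236.683 221.392] [[-0.973  0.233 -0.004]
 [ 0.233  0.973 -0.003]
 [ 0.004 -0.004 -1.   ]] -0.0034187370401841 [ 19.373  24.961  90.537  -0.064  64.793 -57.138]
[([302.4, 239.4], 0.87, array([559.391, 217.002, 136.   ]))]
[([294.3, 226.7], 0.42, array([543.975, 225.976, 136.   ]))]
pred foot [np.float64(319.1032335482122), np.float64(214.74879500280818)]
```

View pics/w5.png

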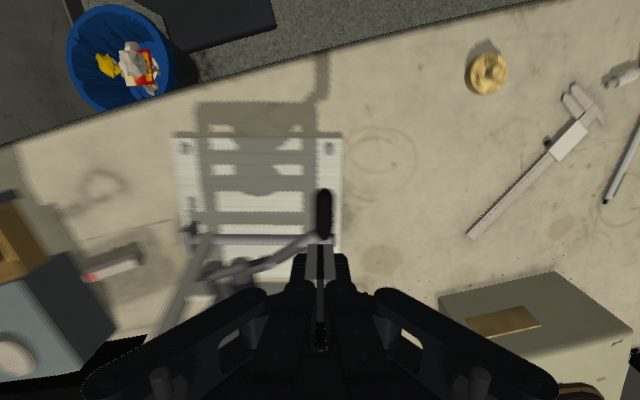

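The foot's bar centre shows at (325,214), close to the prediction of (319,215), with the leg joining its inner end. I'll go down to just above it.

Emit:
jog_arm --series '[[[0,0,0],[0.008,0.003,-0.02],0.0],[[0,0,0],[0,0,-0.02],0.0],[[0,0,0],[0,0,-0.015],0.0],[[0,0,0],[0,0,0],0.0],[[0,0,0],[0,0,0],0.0]]'

```text
t: 11.1
position: [543.0, 237.5, 174.4]
eef_rot: [[-0.972, 0.235, 0.005], [0.235, 0.972, -0.001], [-0.005, 0.001, -1.0]]
contact_force: [1.3, 0.6, 0.8]
finger_gap: -0.002
gripper_force: 0.0
```

Emit:
jog_arm --series '[[[0,0,0],[0,0.002,-0.016],0.0],[[0,0,0],[-0.0035,-0.0005,-0.0115],0.0],[[0,0,0],[-0.004,-0.0015,-0.011],0.0],[[0,0,0],[-0.0045,-0.004,-0.0105],0.0],[[0,0,0],[0,0,0],0.0]]'

```text
t: 11.6
position: [529.3, 233.4, 122.3]
eef_rot: [[-0.972, 0.234, 0.0], [0.234, 0.972, -0.003], [-0.001, -0.002, -1.0]]
contact_force: [1.0, 1.0, 0.1]
finger_gap: 0.002
gripper_force: 0.1
```

```bash
python3 - <<'E'
from h import *
np.set_printoptions(precision=1,suppress=True)
p=imaging.grab_frame("wrist");q=imaging.grab_frame("scene");t=imaging.grab_frame("top")
s=read_state();print(s["t"],s["position"],s["contact_force"])
for n,i in (("w",p),("s",q),("t",t)): print(n,[(d["at"],round(d["conf"],2)) for d in imaging.look_for(i,"kick_foot")[:2]],proj(i,[541,238,136]),proj(i,[531,233,103]))
cv2.imwrite("pics/w6.png",np.hstack([p["image"][130:380,200:450],cv2.resize(q["image"][175:275,250:350],(250,250),interpolation=cv2.INTER_CUBIC),cv2.resize(t["image"][150:250,220:320],(250,250),interpolation=cv2.INTER_CUBIC)]))
E
```

```text
11.75 [530.9 234.2 124. ] [-0.   0.4  0.3]
w [([308.8, 228.3], 0.56)] [np.float64(334.9245346615459), np.float64(301.1477011874372)] [np.float64(320.18508273936675), np.float64(253.31067797747755)]
s [([299.1, 239.3], 0.59)] [np.float64(293.1273702295595), np.float64(228.5152607616169)] [np.float64(296.96700175338646), np.float64(237.79022939199933)]
t [([282.2, 200.3], 0.66)] [np.float64(250.89208343576993), np.float64(206.74650799484735)] [np.float64(253.97710223452137), np.float64(212.614124187827)]
```

View pics/w6.png

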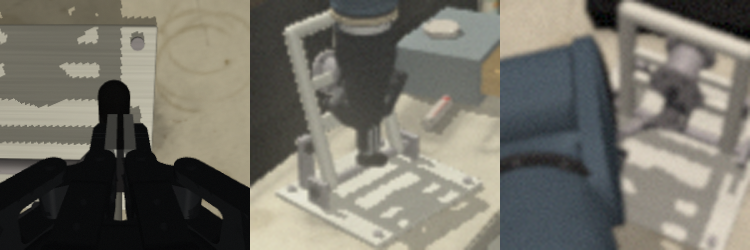

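The foot sits right under the fingertips and has swung down about half way; the wrist crop shows it at (114,100). I'll continue along the arc.

Emit:
jog_arm --series '[[[0,0,0],[-0.0045,-0.0065,-0.01],0.0],[[0,0,0],[-0.0045,-0.007,-0.009],0.0],[[0,0,0],[-0.0045,-0.008,-0.008],0.0],[[0,0,0],[-0.0035,-0.008,-0.005],0.0],[[0,0,0],[-0.0035,-0.008,-0.005],0.0],[[0,0,0],[0,0,0],0.0],[[0,0,0],[0,0,0],0.0]]'

```text
t: 12.6
position: [510.5, 196.6, 86.8]
eef_rot: [[-0.972, 0.235, 0.004], [0.235, 0.972, -0.001], [-0.004, -0.0, -1.0]]
contact_force: [0.3, -0.2, 1.0]
finger_gap: -0.003
gripper_force: 0.0
```

```bash
python3 - <<'E'
from h import *
np.set_printoptions(precision=1,suppress=True)
p=imaging.grab_frame("wrist");q=imaging.grab_frame("scene")
s=read_state();print(s["t"],s["position"],s["contact_force"])
h=80-80*np.sin(1.6);X=np.array([-100*.955+.296*h,80*np.cos(1.6)]);R=np.array([[.972,.233],[-.233,.972]])
F=[*(np.array([592.3,140.6])+R@X),59.6+.955*h];print(F)
for n,i in (("w",p),("s",q)): print(n,[(d["at"],round(d["conf"],2)) for d in imaging.look_for(i,"kick_foot")[:2]],proj(i,F))
for n,i in (("s",q),): print([(d["at"],round(d["conf"],2)) for d in imaging.look_for(i,"frame_grip")[:2]])
cv2.imwrite("pics/w7.png",np.hstack([cv2.resize(p["image"][:,100:500],(400,400)),cv2.resize(q["image"][165:285,240:360],(400,400),interpolation=cv2.INTER_CUBIC)]))
E
```

```text
12.7 [510.6 197.   87. ] [-1.1  0.4  0.4]
[np.float64(498.93953526604173), np.float64(160.5785925262171), np.float64(59.632576727629015)]
w [([260.8, 241.5], 0.82), ([627.7, 83.1], 0.69)] [np.float64(257.5833743207726), np.float64(240.25108504800417)]
s [] [np.float64(316.93154471394945), np.float64(241.9393778927653)]
[]
```

View pics/w7.png

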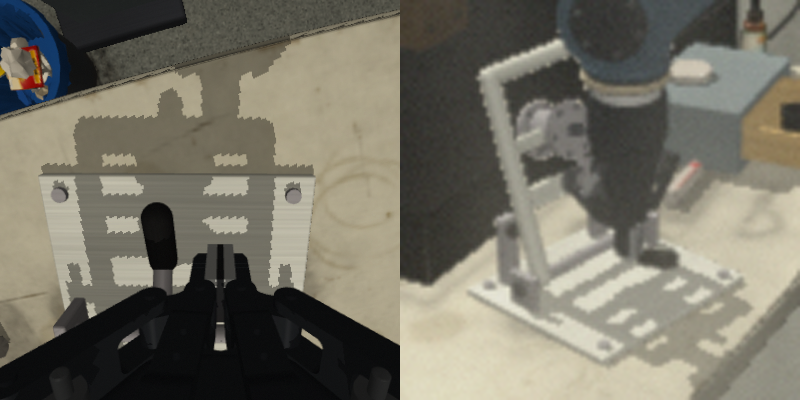

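The kickstand is down: the foot is at (261,241) in the wrist view, against (258,240) predicted for 1.6 rad, and the frame still leans back. Now I'll go up and over to the top tube.

Emit:
jog_arm --series '[[[0,0,0],[-0.01,0,0.03],0.0],[[0,0,0],[-0.01,0,0.04],0.0],[[0,0,-8],[-0.01,0,0.045],0.0],[[0,0,-8],[0,0,0.045],0.0],[[0,0,-8],[0,0,0.045],0.02],[[0,0,-8],[0,0,0.045],0.04],[[0,0,-8],[0.02,-0.01,0.01],0.06],[[0,0,-8],[0.03,-0.01,0],0.06],[[0,0,-8],[0.03,-0.015,0],0.06],[[0,0,-8],[0.03,-0.015,0],0.06],[[0,0,-8],[0.01,-0.01,0],0.06],[[0,0,-8],[0,0,0],0.06]]'

```text
t: 14.05
position: [601.4, 135.5, 346.0]
eef_rot: [[0.069, 0.998, -0.001], [0.998, -0.069, -0.004], [-0.004, -0.001, -1.0]]
contact_force: [-0.8, 0.4, -0.5]
finger_gap: 0.706
gripper_force: 0.0
```

Emit:
jog_arm --series '[[[0,0,-5],[0,0,0],0.06],[[0,0,-5],[0,0,0],0.06],[[0,0,0],[0,0,0],0.06]]'

```text
t: 14.35
position: [600.2, 136.8, 346.7]
eef_rot: [[0.235, 0.972, -0.001], [0.972, -0.235, -0.003], [-0.003, -0.001, -1.0]]
contact_force: [-0.9, 0.1, -0.2]
finger_gap: 0.701
gripper_force: 0.0
```

```bash
python3 - <<'E'
from h import *
np.set_printoptions(precision=3,suppress=True)
p=imaging.grab_frame("wrist");q=imaging.grab_frame("scene")
s=read_state();print(s["t"],s["position"],s["eef_rot"],s["finger_gap"],s["joint_pos"])
for n,i in (("w",p),("s",q)): print(n,[(d["at"],round(d["conf"],2),atz(i,d["at"],231)) for d in imaging.look_for(i,"frame_grip")[:2]],proj(i,[652,126,231]))
a=[proj(p,[652+.233*k,126+.972*k,241]) for k in (-75,75)];print(a)
cv2.imwrite("pics/w8.png",np.hstack([cv2.resize(p["image"],(480,300)),cv2.resize(q["image"][140:260,250:370],(300,300),interpolation=cv2.INTER_CUBIC)]))
E
```

```text
14.45 [600.211 136.847 346.691] [[ 0.232  0.973 -0.001]
 [ 0.973 -0.232 -0.003]
 [-0.003 -0.001 -1.   ]] 0.7061449781242585 [ 8.581 22.702 76.159 -0.169 81.243 22.003]
w [([351.7, 172.7], 0.62, array([633.308, 154.991, 231.   ]))] [np.float64(378.7113822225098), np.float64(198.89388611141027)]
s [([288.4, 213.7], 0.66, array([505.056, 318.015, 231.   ]))] [np.float64(281.28189056483814), np.float64(182.04054543998234)]
[[np.float64(375.74357317430486), np.float64(277.9191408353541)], [np.float64(386.61072856262325), np.float64(111.56164298909775)]]
```

View pics/w8.png

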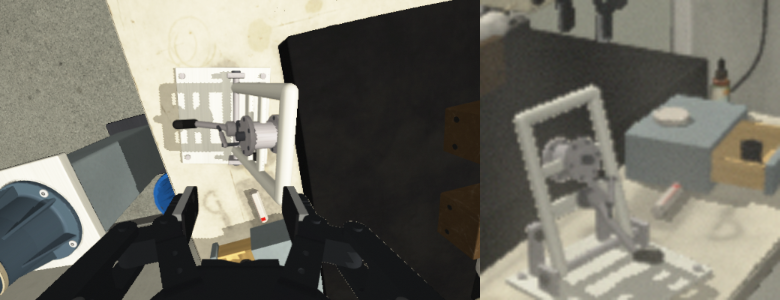

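The wrist view puts the tube at about column 285 of the crop, or 380 px, with its upper end at (385,115). Both match the prediction. In the scene crop the kickstand is down. I'll descend on the tube.

Emit:
jog_arm --series '[[[0,0,0],[0.02,-0.004,0],0.06],[[0,0,0],[0.02,-0.004,-0.01],0.06],[[0,0,0],[0.01,-0.002,-0.03],0.06],[[0,0,0],[0,0,-0.03],0.06],[[0,0,0],[0,0,-0.02],0.06],[[0,0,0],[0,0,-0.01],0.06],[[0,0,0],[0,0,0],0.06],[[0,0,0],[0,0,0],0.06]]'

```text
t: 15.35
position: [650.7, 126.8, 247.9]
eef_rot: [[0.234, 0.972, 0.0], [0.972, -0.234, -0.003], [-0.003, 0.001, -1.0]]
contact_force: [0.0, 0.3, -0.4]
finger_gap: 0.705
gripper_force: 0.0
```

Emit:
jog_arm --series '[[[0,0,0],[0,0,-0.012],0.06],[[0,0,0],[0,0,-0.012],0.06],[[0,0,0],[0,0,0],0.06],[[0,0,0],[0,0,0],0.06]]'

```text
t: 15.75
position: [650.1, 126.7, 222.3]
eef_rot: [[0.234, 0.972, -0.002], [0.972, -0.234, -0.003], [-0.004, -0.001, -1.0]]
contact_force: [0.2, -0.2, 0.7]
finger_gap: 0.705
gripper_force: 0.0
```

Emit:
jog_arm --series '[[[0,0,0],[0,0,0],0.04],[[0,0,0],[0,0,0],0.03],[[0,0,0],[0,0,0],0.022],[[0,0,0],[0,0,0],0.01],[[0,0,0],[0,0,0],0.01],[[0,0,0],[0,0,0],0.01]]'

```text
t: 16.35
position: [650.8, 126.7, 223.3]
eef_rot: [[0.234, 0.972, 0.0], [0.972, -0.234, -0.003], [-0.003, 0.001, -1.0]]
contact_force: [3.6, -1.4, 4.1]
finger_gap: 0.218
gripper_force: 58.7
```

Emit:
jog_arm --series '[[[-0.49,-2.06,0],[-0.007,0.0017,0.0021],0.01],[[-0.49,-2.06,0],[-0.007,0.0017,0.0018],0.01],[[-0.49,-2.06,0],[-0.007,0.0017,0.0016],0.01],[[-0.49,-2.06,0],[-0.007,0.0017,0.0012],0.01],[[-0.49,-2.06,0],[-0.0073,0.0017,0.001],0.01],[[-0.49,-2.06,0],[-0.0073,0.0017,0.0007],0.01],[[-0.49,-2.06,0],[-0.0073,0.0017,0.0005],0.01],[[-0.49,-2.06,0],[-0.0073,0.0017,0.0002],0.01],[[0,0,0],[0,0,0],0.01],[[0,0,0],[0,0,0],0.01]]'

```text
t: 17.35
position: [593.0, 140.9, 232.4]
eef_rot: [[0.235, 0.93, 0.283], [0.972, -0.224, -0.07], [-0.001, 0.291, -0.957]]
contact_force: [-0.0, 3.5, 6.5]
finger_gap: 0.217
gripper_force: 60.1
```

```bash
python3 - <<'E'
from h import *
np.set_printoptions(precision=3,suppress=True)
s=read_state();print(s["t"],s["position"],s["contact_force"],s["gripper_force"],s["finger_gap"])
c=s["position"]-8*s["eef_rot"][:,2]; d=c-[592.3,140.6,30];x=.972*d[0]-.233*d[1]
print("tube",c,"angle",np.arctan2(x,d[2]),np.hypot(x,d[2]))
q=imaging.grab_frame("scene");t=imaging.grab_frame("top")
for i,n in ((q,"loupe_mid"),(t,"loupe_mid"),(q,"kick_foot"),(t,"kick_foot")): print(n,[(k["at"],round(k["conf"],2)) for k in imaging.look_for(i,n)[:2]])
print(proj(q,[596.8-4-97*.972,162,30]),proj(t,[592.3-97.2,140.6+23.3,30]))
cv2.imwrite("pics/s9.png",cv2.resize(q["image"][120:280,240:440],(800,600),interpolation=cv2.INTER_CUBIC))
E
```

```text
17.35 [593.005 140.932 232.378] [-0.023  3.486  6.505] 60.06450176239014 0.21653840828862989
tube [590.741 141.489 240.03 ] angle -0.008203345670132412 210.0373489043749
loupe_mid [([362.6, 202.2], 0.58)]
loupe_mid []
kick_foot [([311.0, 243.1], 0.71)]
kick_foot []
[np.float64(316.89544053622404), np.float64(249.92867460456475)] [np.float64(278.82798598339025), np.float64(231.42266394169593)]
```

Emit:
jog_arm --series '[[[0,0,0],[0,0,0],0.01],[[0,0,0],[0,0,0],0.01],[[0,0,0],[0,0,0],0.01],[[0,0,0],[0,0,0],0.01],[[0,0,0],[0,0,0],0.01]]'

```text
t: 18.15
position: [593.6, 140.8, 232.4]
eef_rot: [[0.235, 0.93, 0.283], [0.972, -0.225, -0.07], [-0.001, 0.292, -0.957]]
contact_force: [0.4, 3.3, 7.0]
finger_gap: 0.217
gripper_force: 60.2
```

```bash
python3 -c "
from h import *
print(workorder.sign_off())"
```

```text
the job is handed in; nothing more can be done
None
```

I handed the job in with the loupe standing in the drawer, the kickstand down on its stop, and the frame held upright by its top tube (about -0.01 rad from the arm pose, 60 N grip); the sign-off returned no verdict.

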